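Fit the router-table insert, pack its gap and hold it flush

TASK

Set the metal insert plate into the recess of the plywood router-table panel so that its plug drops into the opening and it sits level on its springy seat, then take the wooden spacer from its rack and slide it upright, all the way down, into the gap beside the plate that is wide enough for it; do not force it against the wide strip, whose gap is too narrow. Leave the spacer standing there on its own, then press the plate down until its top is flush with the strips and finish while still holding it pressed down (do not let go). Leave the other things on the bench where they are.

Things in the scene. Friction and masses are not known exactly. Their poses are not given: they have to be found in the camera images.
- panel: fixed plywood panel on the bench, 170 (x) x 212 (y) mm; origin at the centre of its underside, z up. Its floor is 25 mm above the origin. In the floor's centre is a rectangular through opening 83 (x) x 73 (y) mm with a 4 mm chamfer. An end rail 20 mm high stands at each x end (inner faces 64 mm from the centre, tops 45 mm above the origin).. Two sprung rubber bars at x = -51 and +51 mm, 80 mm long along y, are the plate's seat
- wide_strip: fixed brown wood strip on the panel's floor, 126 (x) x 50 (y) x 20 mm; origin at the centre of its underside, axes parallel to the panel's. Its centre lies 80 mm from the panel's centre on the panel's +y or -y side (varies). With the plate centred it leaves a gap of 5 mm to the plate's edge: too narrow for the spacer
- narrow_strip: the same but 30 mm wide (y), on the opposite side, also 80 mm from the panel's centre. With the plate centred it leaves a gap of 15 mm to the plate's edge, 20 mm deep down to the panel's floor: the spacer's place
- plate: loose aluminium insert plate, 0.35 kg, standing on the bench on its plug. Origin at the centre of the plug's underside, z up. Plug 80 (x) x 70 (y) mm, z 0 to 20 mm; flange 120 (x) x 100 (y) mm, z 20 to 32 mm; black grip bar on top in the centre, 46 (x) x 22 (y) mm, z 32 to 72 mm. In the recess, its x along the panel's x (either way round), it rests on the seat with its origin 18 mm above the panel's origin, its top 5 mm proud of the strips; pressed flush, 13 mm
- seat (a joint): travel of the sprung seat under the plate: 0 = up (plate 5 mm proud), 0.005 m = fully down on its stop (plate flush with the strips). A push of about 10 N on the seated plate brings it right down (it starts to yield at about 4 N); it springs back when released
- spacer: loose light wood spacer standing upright in the rack, 50 (x) x 12 (y, thickness) x 70 mm high (z), 60 g, with a slightly thinner foot (9 mm thick, 46 mm long, lowest 6 mm). Origin at the centre of its underside. Grip it across its 12 mm thickness near the top. Fully down in the gap its origin is 25 mm above the panel's origin and its top stands 50 mm above the strips
- rack: fixed dark wood block 90 (x) x 50 (y) x 30 mm with a slot 54 x 15 mm, 18 mm deep, in which the spacer stands (its underside 12 mm above the bench); origin at the centre of its underside
- jar: bystander: glass jar with steel lid, 60 mm across, 75 mm high; origin at the centre of its underside
- driver: bystander: screwdriver with a wooden handle, lying on the bench
- offcut: bystander: plywood offcut 50 x 110 x 35 mm; origin at the centre of its underside
Mind the look-alikes: they are no part of the job. Of the things like the plate, leave any that is orange; of the rest the smaller one is meant.

How it is judged:
On the way, in this order (a step that is already met when the one before it is completed fails the run):
1. the insert plate sits level in the recess with its plug in the opening (z of plate in the frame of panel below 0.0205 m and horizontal distance between plate and panel below 0.005 m and angle between plate's own z axis and vertical below 0.05 rad and angle between the x axis of plate and the x axis of panel, either way round below 0.08 rad), for 0.2 s.
2. the spacer stands fully down in the gap that is wide enough, the plate still in place (all of step 1 and z of spacer in the frame of panel between 0.02 and 0.029 m and x of spacer in the frame of panel between -0.036 and 0.036 m and (y of spacer in the frame of plate between 0.05 and 0.068 m or y of spacer in the frame of plate between -0.068 and -0.05 m) and angle between spacer's own z axis and vertical below 0.3 rad), for 0.2 s.
At the end, for the whole second after the job is handed in: robot still pressing the plate (over 2 N), its top flush with the strips within 1.5 mm, centred within 5 mm, level within 0.05 rad; spacer upright (within 0.3 rad) in the wide-enough gap, within 4 mm of its floor and 36 mm of mid-length, untouched by the robot (all of step 2 and z of plate in the frame of panel below 0.0145 m and value of joint seat above 0.0035 m and contact force between any of the fingers, the arm and plate above 2 N and contact force between each of the fingers, the arm and spacer below 0.3 N); the arm keeps its last pose, push and grip.
It fails at once if the spacer is forced against the wide strip (more than 10 N) (contact force between spacer and wide_strip above 10 N).
It fails at once if the jar is moved more than 30 mm (distance of jar from where it was at the start of the episode above 0.03 m).
It fails at once if the screwdriver is moved more than 30 mm (distance of driver from where it was at the start of the episode above 0.03 m).
It fails at once if the offcut is moved more than 30 mm (distance of offcut from where it was at the start of the episode above 0.03 m).
It also fails if it takes over 72 s, if anything falls off the work surface, if the arm or the gripper's body presses on something with over 40 N, if the wrist force passes 120 N, or if a joint passes its speed limit or range.

ROBOT

A 7-joint arm with a two-finger parallel gripper is mounted at the origin on the work surface. World frame = base frame: x ahead of the robot, y to its left, z up, the work surface at z = 0. Lengths are in m, angles in rad, forces in N, time in s.
With the tool pointing down it reaches from about 0.4 to 0.875 m from the base axis. Payload 4.4 kg.
Tool frame: the origin (TCP) lies midway between the tips of the shut fingers; the grasp point (between the pads) lies 19 mm behind it; x points along the fingers, z is the direction in which the jaws open and shut, and the axes are right-handed (so a half turn about x gives the same grasp; the last joint's range is limited). The gripper opens to 85 mm and grips with 20 to 120 N. Pads are 22 mm wide; open, the fingers measure 114 mm over their backs; the gripper's body (76 mm by 85 mm) begins 54 mm behind the grasp point. The pads swing forward as they close: fully open they stand 13 mm farther back than shut.
Start: joints at [-1.287, 0.628, 0.038, 1.517, -0.027, 0.996, -0.02], TCP at [0.223, 0.611, 0.231] pointing down, gripper open.
Joint ranges: [-3.06, 3.06], [-0.37, 2.12], [-1.25, 1.32], [0.18, 2.47], [-1.1, 4.24], [0.23, 1.98], [-2.94, 2.94]. Speed limits (rad/s): [2.57, 2.57, 3.14, 3.14, 3.14, 3.14, 3.14].

INTERFACE

Orientations are given as a 3x3 rotation matrix whose columns are the frame's x, y, z axes.
In Python, from plant import arm, eyes, order gives the robot as it stands. The module is installed in compiled form; this text tells all that it offers.
- The arm moves only by the tool send_rows, never from a script. Its argument "commands" is text: rows parted by semicolons, each of 6 numbers parted by spaces: the shift along the tool's x, y, z normalised to -1 to 1, where 1 is 0.5 m, then the turn, a rotation vector about the tool's x, y, z normalised to -1 to 1, where 1 is 1.5 rad. In form: dx dy dz ax ay az; .... A call has 1 to 10 rows; each row is the pose to reach, as a shift and turn from the pose commanded when the call began, along the tool's axes at that moment; what a row does not reach only later rows make up. A row lasts 1/10 s, in which the tool goes at most 50 mm and 8.59 degrees, less where a joint would pass 70% of its speed; a pose out of reach is approached as far as the arm can. A call with a number of a shift or a turn outside -1 to 1 is refused whole. A call with a gripper value outside its range is refused whole. "gripper" is the closure, from 0 (fully open) to 1 (shut), set as the call begins (left out, the last holds). The fingers move at their own pace and stop on an object; "newtons" is the grip in N (left out, the last holds). Time passes only in rows, so rows that repeat a pose let the fingers close. It gives the time, the measured TCP pose, the force and the opening at its end, in the units of the state.
- arm.state(): the state, without advancing time (a new reading comes with each control period).
- eyes.snapshot(name): name is "scene" or "top" or "wrist"; returns a dict with "image" (384x512x3 uint8, red, green, blue), "fov_y" (degrees; the focal length in pixels is half the picture's height over the tangent of half this angle, whatever the lens; pixels are square), "cx", "cy" (the principal point, pixels), "position" and "orientation" of the camera in the world. Camera axes: x right, y down, z forward; pixel columns grow to the right and rows downward; lengths in m; the calibration is good to about 2 mm. A picture is of the moment at which its call begins. There is no depth.
- order.sign_off(): hands the job in, once; it reports no verdict.
Trained networks look in the newest picture that a camera, given by its name, has taken for a name from the list of things; names that differ only in an ending like _2 or _b are one class to them, and where a whole thing is asked for, a point or a joint stands for the part that bears it (a point fixed in the world has none). Each returns a list of dicts, best first, with "p" (0 to 1); they miss things now and then, are a little off and sometimes report something else, mostly with a low value. They report only what shows in the picture. A call takes as long as a camera call. They do not tell look-alikes from the thing itself.
- eyes.boxes_of(camera, name): "centre" ([column, row] in pixels, amid what is visible of it).
- eyes.silhouettes(camera, name): "pixels" (384x512 bool, what is visible of it) and "centre" ([column, row] in pixels, amid what is visible of it).
The state is a dict: "time_s": time; "joints": joint angles; "joint_velocities": joint speeds; "tau": joint torques, N m; "position": TCP position; "orientation": TCP orientation; "ft_force": force on the tool from outside, world axes, zero at the start; "wrist_torque": the same for the moment, N m; "gripper_width": opening from 0.0 (shut) to 1.0 (fully open).
Only numpy, scipy, OpenCV 4.12 (cv2) and the standard library are available. Lean on these libraries where they do the work, as an engineer would, in place of code of your own. Each camera call takes 0.05 s, during which the arm holds its last target.

## Working session

There is one attempt and no reset: what is moved stays moved. The work goes in short steps, Python scripts to look and compute and a tool call to move; the robot and the scene stay as the last step left them, time stands still between calls to the robot, and variables do not carry over. Pictures are saved under pics/ and viewed, and the job is handed in when it is done.

Besides the shell and the picture viewer there is one more tool, called after "Emit:" in YAML: its name, and indented under it one key for each argument. send_rows: Moves the arm, as the interface text tells. Its arguments: {"type":"object","properties":{"commands":{"type":"string"},"gripper":{"type":"number"},"newtons":{"type":"number"}},"required":["commands"]}

```bash
mkdir -p pics
python3 - <<'E'
from plant import arm, eyes, order
import cv2, numpy as np
s=arm.state()
for k,v in s.items(): print(k,np.round(v,4).tolist())
for n in ["scene","top","wrist"]:
    d=eyes.snapshot(n)
    cv2.imwrite(f"pics/{n}0.png",d["image"][:,:,::-1])
    print(n,d["fov_y"],d["cx"],d["cy"],np.round(d["position"],4).tolist(),np.round(d["orientation"],4).tolist())
    for o in ["panel","plate","spacer","rack","jar","driver","offcut","narrow_strip","wide_strip"]:
        print(o,[(np.round(b["centre"],1).tolist(),round(float(b["p"]),2)) for b in eyes.boxes_of(n,o)])
E
```

```text
time_s 0.0
joints [-1.2868, 0.6293, 0.0384, 1.5184, -0.027, 0.9963, -0.02]
joint_velocities [0.0011, 0.0004, -0.0004, -0.0001, 0.0009, 0.001, 0.0011]
tau [-0.0001, -56.3407, 1.2259, -19.3435, 0.0109, 0.0104, 0.0]
position [0.2225, 0.6101, 0.2304]
orientation [[-0.0007, -0.9394, 0.3427], [-0.0018, 0.3427, 0.9394], [-1.0, -0.0, -0.0019]]
ft_force [0.403, 0.8635, -0.151]
wrist_torque [-0.0176, -0.0354, -0.0414]
gripper_width 1.0012
scene 56.85512601728482 253.38219641925758 186.61264608854975 [1.1872, -0.0328, 0.674] [[0.1123, 0.682, -0.7227], [0.9936, -0.0708, 0.0875], [0.0085, -0.7279, -0.6856]]
panel [([227.0, 212.9], 0.9), ([352.0, 264.6], 0.54)]
plate [([407.4, 176.7], 0.92), ([339.6, 137.1], 0.68), ([327.3, 187.5], 0.66), ([103.3, 215.6], 0.47), ([227.0, 189.4], 0.24)]
spacer [([94.1, 199.0], 0.78)]
rack [([102.4, 213.9], 0.77)]
jar [([261.8, 269.0], 0.56)]
driver [([349.9, 265.0], 0.94)]
offcut [([196.1, 281.4], 0.84)]
narrow_strip [([195.0, 204.8], 0.84)]
wide_strip [([258.6, 194.5], 0.58)]
top 56.5841132325799 257.4740131142736 193.96871239449504 [0.3811, 0.0411, 0.9363] [[-0.0296, -0.9868, 0.1591], [-0.9995, 0.0271, -0.0181], [0.0135, -0.1596, -0.9871]]
panel [([286.5, 177.4], 0.57)]
plate [([135.2, 282.5], 0.72), ([170.4, 199.2], 0.7), ([244.7, 182.1], 0.65), ([86.9, 198.8], 0.58)]
spacer []
rack [([391.9, 189.0], 0.79), ([173.3, 116.3], 0.67), ([300.1, 103.6], 0.23)]
jar [([249.5, 105.5], 0.59), ([173.8, 200.9], 0.19)]
driver [([176.2, 116.8], 0.93)]
offcut [([302.5, 102.8], 0.72)]
narrow_strip [([305.9, 179.8], 0.81), ([285.8, 177.5], 0.59)]
wide_strip [([243.8, 181.8], 0.88)]
wrist 58.29632093153829 257.09172398830725 192.33714457796287 [0.145, 0.639, 0.3742] [[0.3434, 0.8893, 0.3022], [0.9392, -0.325, -0.1109], [-0.0004, 0.3219, -0.9468]]
panel []
plate [([226.7, 371.1], 0.92), ([54.3, 294.2], 0.91)]
spacer []
rack []
jar []
driver []
offcut []
narrow_strip []
wide_strip []
```

View pics/scene0.png

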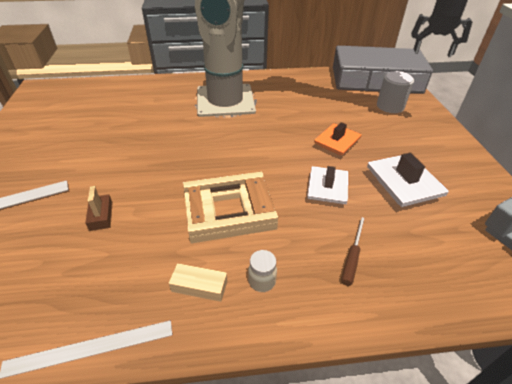

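View pics/top0.png

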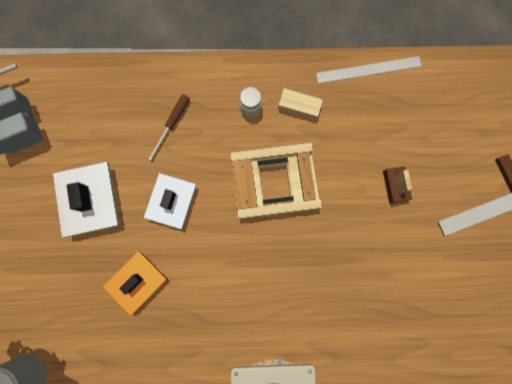

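View pics/wrist0.png

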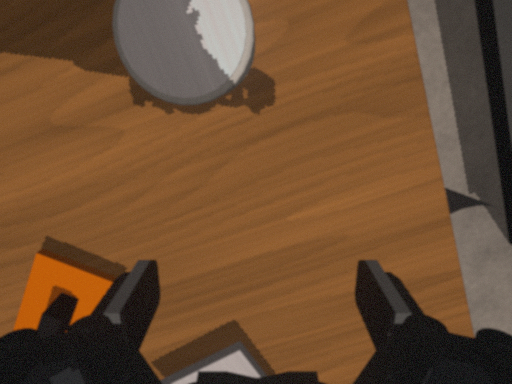

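Plate-like candidates in the top view are large white at (85,199), smaller white at (170,201) and orange at (135,283). I rule out the orange one, and of the two white ones the smaller at (170,201) fits. Next I'll enlarge it and measure.

```bash
cat > h.py <<'E'
import numpy as np, cv2
from plant import arm, eyes, order
def cam(d):
    f=d["image"].shape[0]/2/np.tan(np.radians(d["fov_y"])/2)
    return f,d["cx"],d["cy"],np.array(d["position"]),np.array(d["orientation"])
def ray2z(d,uv,z):
    f,cx,cy,p,R=cam(d); r=R@np.array([(uv[0]-cx)/f,(uv[1]-cy)/f,1]); return p+r*(z-p[2])/r[2]
def proj(d,P):
    f,cx,cy,p,R=cam(d); q=(np.atleast_2d(P)-p)@R; return np.c_[f*q[:,0]/q[:,2]+cx,f*q[:,1]/q[:,2]+cy]
E
python3 - <<'E'
from h import *
import pickle
D={}
for n in ["scene","top"]:
    d=eyes.snapshot(n); D[n]=d
    for o in ["plate","panel","spacer","rack","narrow_strip","wide_strip"]:
        for b in eyes.silhouettes(n,o):
            m=b["pixels"].astype(np.uint8)
            (c,sz,a)=cv2.minAreaRect(cv2.findNonZero(m))
            print(n,o,round(float(b["p"]),2),np.round(b["centre"],1).tolist(),np.round(c,1).tolist(),np.round(sz,1).tolist(),round(a,1),int(m.sum()))
pickle.dump(D,open("D0.pkl","wb"))
t=D["top"]["image"][:,:,::-1]; s=D["scene"]["image"][:,:,::-1]
up=lambda im,x,y,w,h,k: cv2.resize(im[y:y+h,x:x+w],None,fx=k,fy=k,interpolation=cv2.INTER_CUBIC)
cv2.imwrite("pics/a.png",up(t,40,150,180,120,4)); cv2.imwrite("pics/b.png",up(t,222,135,110,90,6)); cv2.imwrite("pics/c.png",up(t,375,155,50,60,8))
cv2.imwrite("pics/d.png",up(s,290,110,170,110,4)); cv2.imwrite("pics/e.png",up(s,170,160,120,90,6)); cv2.imwrite("pics/f.png",up(s,75,175,60,60,8))
E
```

```text
scene plate 0.93 [406.8, 176.1] [406.0, 179.4] [76.4, 44.6] 46.2 2498
scene plate 0.71 [338.7, 137.0] [337.3, 138.3] [30.9, 39.2] 47.1 964
scene plate 0.59 [349.0, 267.6] [353.8, 253.6] [13.2, 64.7] 15.9 503
scene plate 0.56 [327.3, 185.3] [329.6, 183.5] [40.6, 35.6] 8.1 1296
scene panel 0.95 [225.2, 212.8] [230.1, 206.3] [61.7, 90.4] 81.9 3591
scene spacer 0.78 [96.3, 198.8] [94.3, 200.2] [29.5, 12.3] 68.2 286
scene rack 0.91 [101.5, 215.6] [99.0, 212.4] [34.3, 27.5] 85.9 650
scene rack 0.73 [225.6, 190.5] [227.9, 200.9] [33.0, 31.2] 79.5 245
scene narrow_strip 0.75 [352.6, 265.2] [353.9, 251.6] [13.1, 69.1] 14.0 565
scene narrow_strip 0.73 [197.3, 205.9] [196.1, 204.4] [36.3, 12.5] 82.9 444
scene wide_strip 0.63 [255.8, 195.7] [258.3, 195.2] [37.9, 21.2] 71.6 750
scene wide_strip 0.45 [225.0, 212.7] [229.6, 206.1] [61.1, 89.5] 81.6 3419
top plate 0.86 [134.3, 283.4] [134.2, 282.8] [41.0, 51.6] 45.0 2097
top plate 0.73 [171.6, 200.7] [169.6, 200.4] [40.4, 47.5] 16.7 1871
top plate 0.57 [86.4, 202.2] [85.1, 198.9] [67.2, 58.5] 80.5 3740
top panel 0.88 [288.0, 185.3] [275.1, 180.4] [68.6, 85.0] 82.3 3171
top panel 0.42 [394.4, 186.5] [396.6, 183.7] [36.6, 23.0] 76.0 556
top spacer 0.87 [404.9, 180.8] [402.9, 181.0] [20.9, 14.3] 76.0 288
top spacer 0.34 [244.0, 183.7] [244.3, 183.2] [48.5, 19.5] 83.7 893
top rack 0.78 [391.4, 186.1] [396.6, 183.9] [34.6, 23.2] 79.7 553
top narrow_strip 0.67 [306.1, 177.6] [305.6, 175.8] [48.6, 13.2] 82.2 612
top wide_strip 0.82 [245.4, 186.6] [244.1, 183.4] [49.1, 19.7] 82.9 954
```

View pics/a.png

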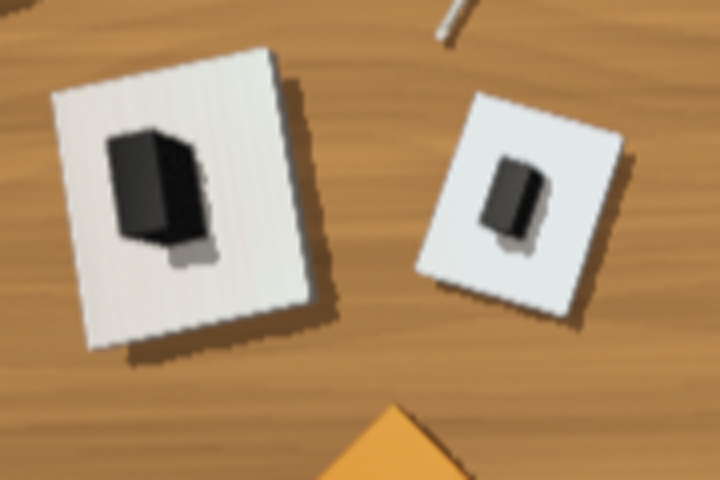

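View pics/b.png

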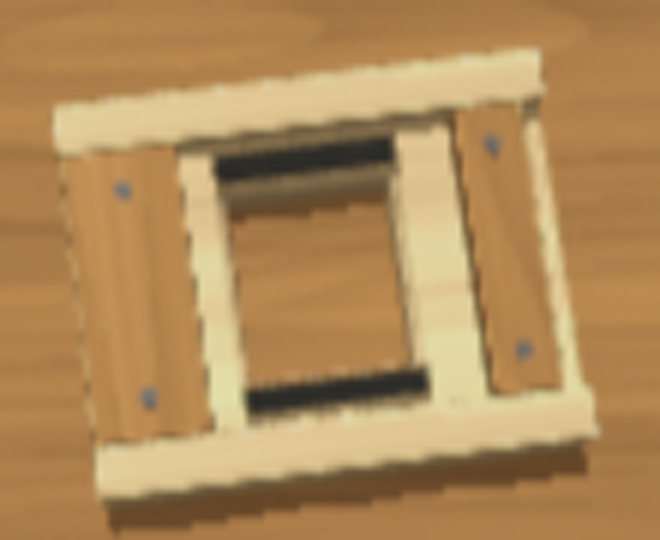

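View pics/c.png

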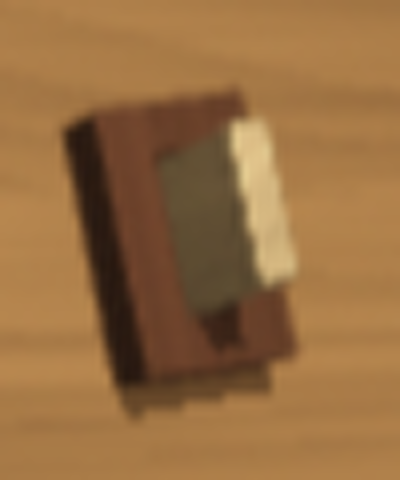

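View pics/d.png

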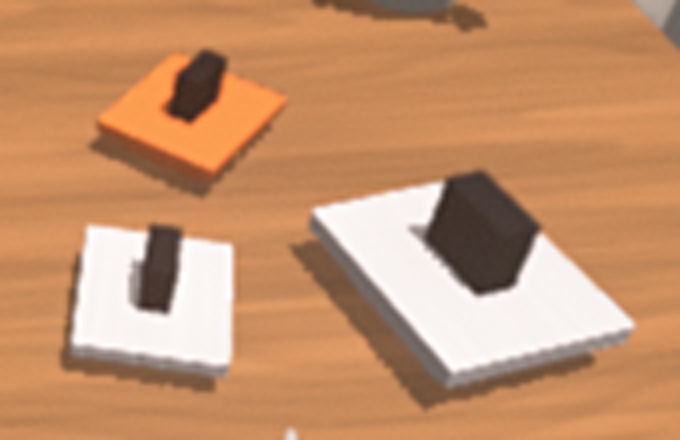

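View pics/e.png

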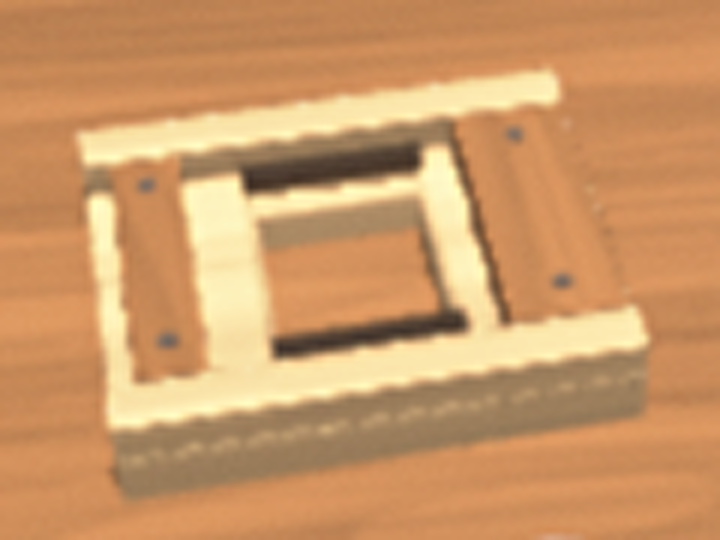

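View pics/f.png

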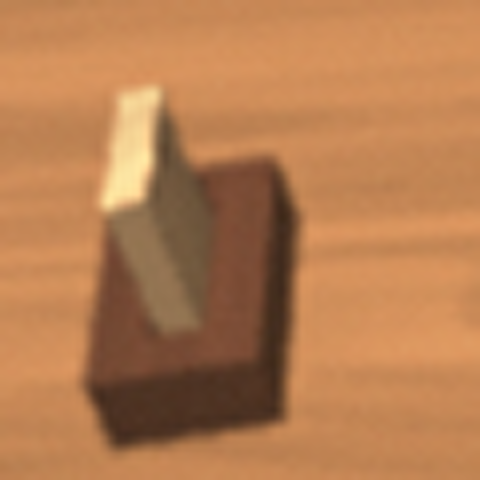

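The view confirms the small white plate at top (170,201) and scene (328,185). The wide strip is on the panel's left (+y) in the top view and the narrow strip is on the right. Next I'll fit poses using the known geometry in both views.

```bash
cat > fit.py <<'E'
from h import *
import pickle
from scipy.optimize import least_squares
D=pickle.load(open("D0.pkl","rb"))
def T(x,P):
    c,s=np.cos(x[2]),np.sin(x[2]); P=np.array(P,float); return np.c_[x[0]+c*P[:,0]-s*P[:,1],x[1]+s*P[:,0]+c*P[:,1],P[:,2]]
def un(pts,off,k): return (np.array(pts,float)+.5)/k-.5+np.array(off)
def fit(obs,x0):
    def r(x): return np.concatenate([(proj(D[c],T(x,P))-uv).ravel() for c,P,uv in obs])
    s=least_squares(r,x0); return s.x,r(s.x).reshape(-1,2)
if __name__=="__main__":
    h=.085;w=.106;z=.045
    panel=[("top",[(h,w,z),(h,-w,z),(-.064,.055,z),(.064,.055,z),(.064,-.065,z)],un([(55,105),(540,48),(212,432),(180,153),(455,110)],(222,135),6)),
      ("scene",[(-h,-w,z),(-h,w,z),(h,-w,z),(h,w,z),(h,-w,0),(h,w,0)],un([(80,133),(555,70),(112,427),(645,345),(125,495),(645,408)],(170,160),6))]
    # flange corners z .032
    a,b,z2=.06,.05,.032
    c4=[(a,b,z2),(a,-b,z2),(-a,-b,z2),(-a,b,z2)]
    plate=[("top",c4,un([(477,92),(623,135),(568,318),(415,270)],(40,150),4)),
      ("scene",c4,un([(228,368),(72,348),(87,228),(232,243)],(290,110),4)[[1,0,3,2]][[1,0,3,2]])]
    # scene: +x toward camera (down); +y right
    s=[(.025,.006,.082),(.025,-.006,.082),(-.025,-.006,.082),(-.025,.006,.082)]
    sp=[("top",s,un([(231,122),(265,118),(296,270),(258,285)],(375,155),8)),
        ("scene",s,un([(145,205),(102,210),(120,92),(160,90)],(75,175),8))]
    rk=[("top",[(.045,-.025,.03),(.045,.025,.03),(-.045,-.025,.03),(-.045,.025,.03),(.045,.025,0),(-.045,.025,0)],un([(240,92),(95,115),(297,352),(145,380),(67,130),(118,385)],(375,155),8)),
        ("scene",[(.045,-.025,.03),(.045,.025,.03),(-.045,.025,.03),(.045,-.025,0),(.045,.025,0)],un([(90,388),(265,362),(272,160),(115,445),(285,418)],(75,175),8))]
    for n,o,x0 in [("panel",panel,[.55,0,.1]),("plate",plate,[.5,.2,-.3]),("spacer",sp,[.5,-.25,.2]),("rack",rk,[.5,-.25,.2])]:
        x,r=fit(o,x0); print(n,np.round(x,4)); print(np.round(r,1).tolist())
        for q in o:
            print("  ",q[0],np.round(fit([q],x0)[0],4))
E
python3 fit.py
```

```text
panel [ 0.5593 -0.0211  0.0958]
[[-0.8, 0.8], [-0.4, 0.7], [-0.1, 0.9], [-1.0, -1.6], [-0.7, 0.0], [-0.3, -0.4], [-0.6, -0.4], [-0.8, -0.1], [0.3, -0.3], [-0.7, 0.7], [-0.7, 1.4]]
   top [ 0.5598 -0.0227  0.0949]
   scene [ 0.5588 -0.02    0.0984]
plate [ 0.517   0.2492 -0.3093]
[[-0.4, 0.1], [0.1, -0.0], [-0.6, -0.9], [-0.1, 0.1], [0.1, -0.2], [-0.3, -0.9], [-0.4, -0.2], [-0.5, 0.8]]
   top [ 0.5166  0.2486 -0.3118]
   scene [ 0.5177  0.2498 -0.3067]
spacer [ 0.5452 -0.3435  0.1029]
[[-0.6, -0.0], [-0.1, -0.2], [0.1, 0.6], [0.1, -0.6], [-0.2, -0.3], [-0.3, -0.1], [-0.1, 0.2], [0.1, -0.2]]
   top [ 0.545  -0.3438  0.0916]
   scene [ 0.5456 -0.3432  0.1119]
rack [ 0.5443 -0.3437  0.1263]
[[-0.2, -0.5], [-0.6, -0.5], [0.3, 0.6], [0.5, -0.0], [-1.2, 0.1], [-0.5, 0.9], [-0.9, -0.1], [-0.8, -0.5], [0.3, -0.8], [-0.1, 0.8], [0.1, 0.6]]
   top [ 0.5444 -0.3446  0.111 ]
   scene [ 0.5444 -0.3433  0.1371]
```

```bash
cat > go.py <<'E'
import sys
from h import *
from scipy.spatial.transform import Rotation as Ro
def go(x,y,z,jaw):
    """jaw: angle of tool z (mod pi), pointing down"""
    s=arm.state(); R=np.array(s["orientation"]); p=np.array(s["position"])
    cur=np.arctan2(R[1,2],R[0,2]); j=jaw+np.pi*np.round((cur-jaw)/np.pi)
    zt=np.array([np.cos(j),np.sin(j),0]); xt=np.array([0,0,-1.]); Rt=np.c_[xt,np.cross(zt,xt),zt]
    d=R.T@(np.array([x,y,z])-p); rv=Ro.from_matrix(R.T@Rt).as_rotvec()
    print("t",round(s["time_s"],2),"pos",np.round(p,4),"ft",np.round(s["ft_force"],1),"w",round(s["gripper_width"],3),"j",np.round(s["joints"],2))
    print("cmd",np.round(np.r_[d/.5,rv/1.5],4).tolist(),"dist",round(np.linalg.norm(d),4))
if __name__=="__main__": go(*map(float,sys.argv[1:5]))
E
python3 go.py .517 .249 .18 1.2615
```

```text
t 2.2 pos [0.2227 0.6107 0.2313] ft [-0.4 -0.   0.5] w 1.0 j [-1.29  0.63  0.04  1.52 -0.03  1.   -0.02]
cmd [0.1026, -0.8008, -0.4778, -0.027, 0.0, -0.0] dist 0.4691
```

Emit:
send_rows:
  commands: "0.1 -0.8 -0.478 -0.027 0 0;0.1 -0.8 -0.478 -0.027 0 0;0.1 -0.8 -0.478 -0.027 0 0;0.1 -0.8 -0.478 -0.027 0 0;0.1 -0.8 -0.478 -0.027 0 0;0.1 -0.8 -0.478 -0.027 0 0;0.1 -0.8 -0.478 -0.027 0 0;0.1 -0.8 -0.478 -0.027 0 0;0.1 -0.8 -0.478 -0.027 0 0;0.1 -0.8 -0.478 -0.027 0 0"
  gripper: 0

```text
time_s: 3.2
position: [0.5203, 0.2427, 0.181]
orientation: [[0.002, -0.95, 0.312], [-0.003, 0.312, 0.95], [-1.0, -0.003, -0.002]]
ft_force: [-0.0, -0.5, -0.2]
gripper_width: 0.996
```

```bash
python3 go.py .517 .249 .12 1.2615
python3 - <<'E'
from h import *
d=eyes.snapshot("wrist"); cv2.imwrite("pics/w1.png",d["image"][:,:,::-1])
from fit import T
print(np.round(proj(d,T([.517,.2492,-.3093],[(.06,.05,.032),(.06,-.05,.032),(-.06,-.05,.032),(-.06,.05,.032)])),1).tolist())
E
```

```text
t 3.2 pos [0.5203 0.2427 0.181 ] ft [-0.  -0.5 -0.2] w 0.996 j [-0.5   0.58  0.02  1.79 -0.01  0.77  0.78]
cmd [0.122, 0.0104, 0.0102, -0.0051, -0.0017, 0.0019] dist 0.0615
[[317.5, 230.5], [210.1, 231.2], [202.4, 98.0], [324.6, 97.0]]
```

View pics/w1.png

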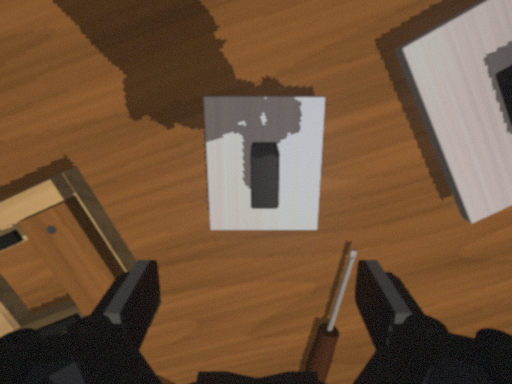

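The prediction matches the picture: the plate's corners are at (203–325, 97–231). Now descending.

Emit:
send_rows:
  commands: "0.08 0.0104 0.0102 -0.005 -0.0017 0.0019;0.16 0.0104 0.0102 -0.005 -0.0017 0.0019;0.18 0.0104 0.0102 -0.005 -0.0017 0.0019;0.18 0.0104 0.0102 -0.005 -0.0017 0.0019;0.18 0.0104 0.0102 -0.005 -0.0017 0.0019"

```text
time_s: 3.75
position: [0.5141, 0.2562, 0.0926]
orientation: [[-0.0, -0.955, 0.297], [0.004, 0.297, 0.955], [-1.0, 0.001, 0.004]]
ft_force: [0.5, 0.2, 0.7]
gripper_width: 0.999
```

```bash
python3 go.py .517 .249 .037 1.2615
```

```text
t 3.75 pos [0.5141 0.2562 0.0926] ft [0.5 0.2 0.7] w 0.999 j [-0.51  0.71  0.    1.85 -0.01  0.58  0.77]
cmd [0.1111, -0.01, -0.0124, 0.0051, 0.0027, -0.0009] dist 0.0561
```

Emit:
send_rows:
  commands: "0 -0.01 -0.0124 0.005 0.0027 -0.001;0 -0.01 -0.0124 0.005 0.0027 -0.001;0 -0.01 -0.0124 0.005 0.0027 -0.001;0 -0.01 -0.0124 0.005 0.0027 -0.001"

```text
time_s: 4.15
position: [0.5164, 0.2482, 0.0919]
orientation: [[-0.001, -0.953, 0.305], [-0.0, 0.305, 0.953], [-1.0, 0.001, -0.001]]
ft_force: [0.3, 0.3, -0.3]
gripper_width: 1.004
```

```bash
python3 go.py .517 .249 .037 1.2615
```

```text
t 4.15 pos [0.5164 0.2482 0.0919] ft [ 0.3  0.3 -0.3] w 1.004 j [-0.5   0.71  0.01  1.85 -0.01  0.58  0.77]
cmd [0.1098, -0.0007, 0.0019, -0.0001, -0.0005, -0.0005] dist 0.0549
```

Emit:
send_rows:
  commands: "0.05 0 0.001 0 0 0;0.11 0 0.001 0 0 0;0.11 0 0.001 0 0 0;0.11 0 0.001 0 0 0"

```text
time_s: 4.55
position: [0.5159, 0.2485, 0.0363]
orientation: [[-0.003, -0.953, 0.304], [-0.001, 0.304, 0.953], [-1.0, 0.002, -0.002]]
ft_force: [0.9, 0.7, -0.6]
gripper_width: 0.999
```

Emit:
send_rows:
  commands: "0 0 0 0 0 0;0 0 0 0 0 0;0 0 0 0 0 0;0 0 0 0 0 0;0 0 0 0 0 0;0 0 0 0 0 0;0 0 0 0 0 0;0 0 0 0 0 0"
  gripper: 1
  newtons: 60

```text
time_s: 5.35
position: [0.5166, 0.2488, 0.0369]
orientation: [[-0.001, -0.953, 0.304], [-0.0, 0.304, 0.953], [-1.0, 0.001, -0.001]]
ft_force: [-0.2, 0.1, 6.1]
gripper_width: 0.248
```

```bash
python3 go.py .517 .249 .15 1.2615
```

```text
t 5.35 pos [0.5166 0.2488 0.0369] ft [-0.2  0.1  6.1] w 0.248 j [-0.5   0.8   0.01  1.87 -0.01  0.47  0.77]
cmd [-0.2262, -0.0005, 0.0004, 0.0002, -0.0005, -0.0005] dist 0.1131
```

Emit:
send_rows:
  commands: "-0.02 0 0 0 0 0;-0.06 0 0 0 0 0;-0.11 0 0 0 0 0;-0.16 0 0 0 0 0;-0.19 0 0 0 0 0;-0.2 0 0 0 0 0;-0.2 0 0 0 0 0;-0.2 0 0 0 0 0"

```text
time_s: 6.15
position: [0.5156, 0.2482, 0.1354]
orientation: [[-0.004, -0.953, 0.304], [-0.002, 0.304, 0.953], [-1.0, 0.003, -0.003]]
ft_force: [-0.7, 0.2, -2.9]
gripper_width: 0.249
```

```bash
python3 go.py .5593 -.0211 .14 1.6666;python3 - <<'E'
from h import *
d=eyes.snapshot("wrist"); cv2.imwrite("pics/w2.png",d["image"][:,:,::-1])
d=eyes.snapshot("scene"); cv2.imwrite("pics/s2.png",d["image"][:,:,::-1])
E
```

```text
t 6.15 pos [0.5156 0.2482 0.1354] ft [-0.7  0.2 -2.9] w 0.249 j [-0.5   0.64  0.01  1.83 -0.01  0.68  0.77]
cmd [-0.0085, -0.2473, -0.4864, -0.2701, -0.0015, -0.0022] dist 0.2729
```

View pics/w2.png

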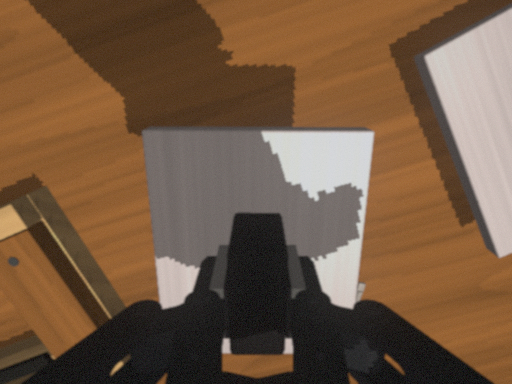

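View pics/s2.png

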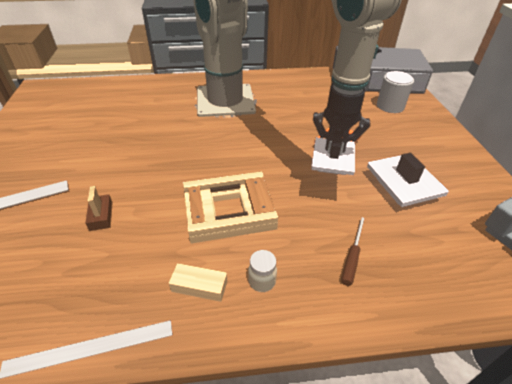

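Plate held level, with the wrist view showing the flange square to the gripper at (145–372, 130–310). Moving it over the panel.

Emit:
send_rows:
  commands: "-0.01 -0.02 -0.04 -0.02 0 0;-0.01 -0.06 -0.12 -0.06 0 0;-0.01 -0.1 -0.2 -0.11 0 0;-0.01 -0.15 -0.29 -0.16 0 0;-0.01 -0.19 -0.37 -0.21 0 0;-0.01 -0.22 -0.43 -0.24 0 0;-0.01 -0.24 -0.47 -0.26 0 0;-0.01 -0.247 -0.486 -0.27 0 0;-0.01 -0.247 -0.486 -0.27 0 0;-0.01 -0.247 -0.486 -0.27 0 0"

```text
time_s: 7.25
position: [0.5597, -0.0185, 0.1411]
orientation: [[-0.003, -0.995, -0.097], [0.0, -0.097, 0.995], [-1.0, 0.003, 0.001]]
ft_force: [-0.8, 0.6, -2.0]
gripper_width: 0.25
```

Emit:
send_rows:
  commands: "0 0 0 0 0 0;0 0 0 0 0 0;0 0 0 0 0 0"

```text
time_s: 7.55
position: [0.56, -0.0193, 0.1415]
orientation: [[-0.002, -0.995, -0.097], [-0.001, -0.097, 0.995], [-1.0, 0.002, -0.001]]
ft_force: [-0.4, -0.0, -3.1]
gripper_width: 0.249
```

```bash
python3 go.py .5593 -.0211 .09 1.6666;python3 - <<'E'
from h import *
d=eyes.snapshot("wrist"); cv2.imwrite("pics/w3.png",d["image"][:,:,::-1])
E
```

```text
t 7.55 pos [ 0.56   -0.0193  0.1415] ft [-0.4 -0.  -3.1] w 0.249 j [ 0.08  0.62 -0.14  1.85  0.13  0.68  1.52]
cmd [0.103, 0.0016, -0.0034, 0.001, -0.0004, -0.0012] dist 0.0515
```

View pics/w3.png

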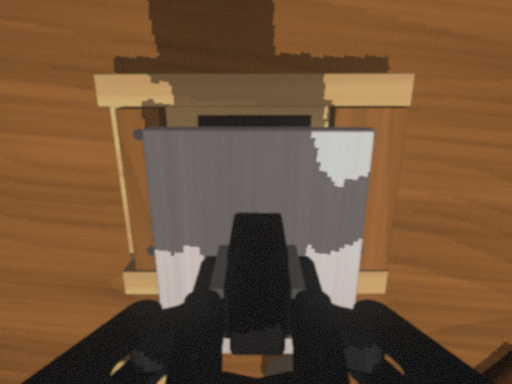

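Run:
```python
from h import *
from fit import T
d=eyes.snapshot("wrist"); s=arm.state(); print(np.round(d["position"],3))
X=[.5593,-.0211,.0958]
print(np.round(proj(d,T(X,[(.085,.106,.045),(.085,-.106,.045),(.064,.106,.045),(.064,-.106,.045),(-.064,.106,.045),(-.064,-.106,.045),(-.085,.106,.045),(-.085,-.106,.045)])),1).tolist())
p=s["position"]; z=p[2]-.0369
print(np.round(proj(d,T([p[0],p[1],np.arctan2(s["orientation"][1][2],s["orientation"][0][2])-np.pi/2],[(.06,.05,z+.032),(.06,-.05,z+.032),(-.06,-.05,z+.032),(-.06,.05,z+.032),(.06,.05,z+.02),(.06,-.05,z+.02)])),1).tolist())
im=d["image"][60:320,80:430,::-1]; cv2.imwrite("pics/w3b.png",cv2.resize(im,None,fx=2.2,fy=2.2,interpolation=cv2.INTER_CUBIC))
```

```text
[ 0.478 -0.028  0.285]
[[385.9, 292.2], [125.5, 292.0], [389.1, 269.6], [122.3, 269.4], [412.4, 103.7], [98.6, 103.5], [417.1, 70.7], [93.9, 70.5]]
[[349.7, 354.8], [164.4, 354.7], [140.1, 131.5], [373.8, 131.5], [344.4, 338.7], [169.7, 338.7]]
```

View pics/w3b.png

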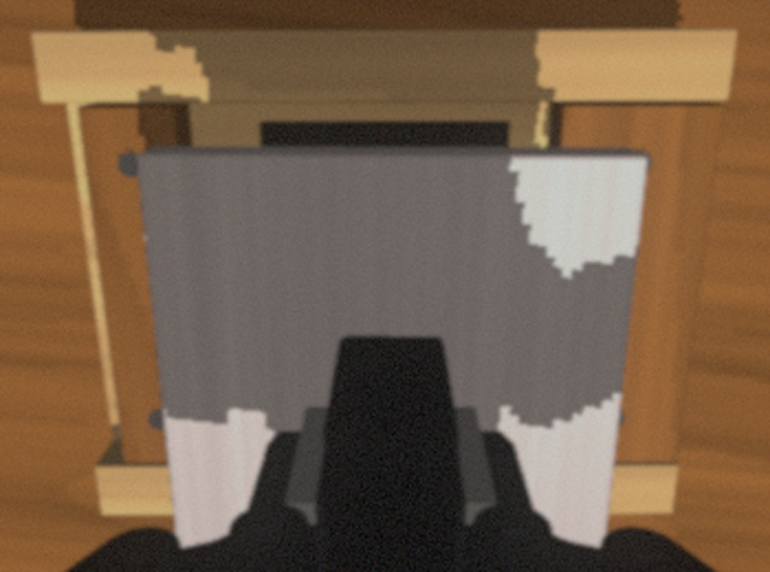

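```bash
python3 go.py .5603 -.0214 .066 1.6666
```

```text
t 7.65 pos [ 0.56   -0.0199  0.1415] ft [ 0.3 -0.4 -2.4] w 0.252 j [ 0.08  0.62 -0.14  1.85  0.13  0.68  1.53]
cmd [0.151, -0.0005, -0.003, 0.0005, -0.0005, -0.0012] dist 0.0755
```

Emit:
send_rows:
  commands: "0.03 -0.0005 -0.003 0 0 -0.001;0.07 -0.0005 -0.003 0 0 -0.001;0.11 -0.0005 -0.003 0 0 -0.001;0.14 -0.0005 -0.003 0 0 -0.001;0.15 -0.0005 -0.003 0 0 -0.001;0.15 -0.0005 -0.003 0 0 -0.001;0.15 -0.0005 -0.003 0 0 -0.001"

```text
time_s: 8.35
position: [0.5609, -0.0219, 0.0671]
orientation: [[0.001, -0.995, -0.096], [-0.001, -0.096, 0.995], [-1.0, -0.001, -0.001]]
ft_force: [-0.2, -0.2, -2.6]
gripper_width: 0.249
```

```bash
python3 go.py .5603 -.0214 .055 1.6666
```

```text
t 8.35 pos [ 0.5609 -0.0219  0.0671] ft [-0.2 -0.2 -2.6] w 0.249 j [ 0.06  0.74 -0.12  1.9   0.16  0.52  1.5 ]
cmd [0.0241, 0.0011, 0.0011, -0.0, -0.0006, 0.0005] dist 0.0121
```

Emit:
send_rows:
  commands: "0.004 0.0005 0.0005 0 0 0;0.008 0.0005 0.0005 0 0 0;0.012 0.0005 0.0005 0 0 0;0.014 0.0005 0.0005 0 0 0;0.014 0.0005 0.0005 0 0 0"

```text
time_s: 8.85
position: [0.5603, -0.0217, 0.0594]
orientation: [[0.0, -0.995, -0.096], [-0.001, -0.096, 0.995], [-1.0, -0.0, -0.001]]
ft_force: [0.9, 0.3, -3.2]
gripper_width: 0.25
```

Emit:
send_rows:
  commands: "0.003 0 0 0 0 0;0.006 0 0 0 0 0;0.008 0 0 0 0 0;0.01 0 0 0 0 0;0.01 0 0 0 0 0"

```text
time_s: 9.35
position: [0.5604, -0.0217, 0.0549]
orientation: [[0.0, -0.995, -0.096], [-0.001, -0.096, 0.995], [-1.0, -0.0, -0.001]]
ft_force: [-0.4, 1.4, 1.8]
gripper_width: 0.252
```

```bash
python3 go.py .5603 -.0214 .055 1.6666
python3 - <<'E'
from h import *
d=eyes.snapshot("scene"); im=d["image"][150:260,150:310,::-1]; cv2.imwrite("pics/s4.png",cv2.resize(im,None,fx=5,fy=5,interpolation=cv2.INTER_CUBIC))
E
```

```text
t 9.35 pos [ 0.5604 -0.0217  0.0549] ft [-0.4  1.4  1.8] w 0.252 j [ 0.06  0.76 -0.11  1.9   0.16  0.49  1.5 ]
cmd [-0.0002, 0.0001, 0.0006, -0.0, -0.0006, 0.0002] dist 0.0003
```

View pics/s4.png

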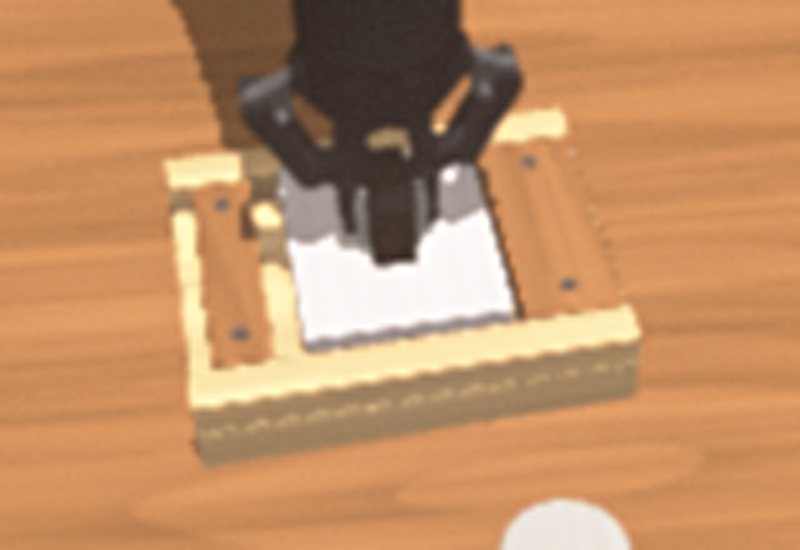

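TCP stopped at 0.0549 with the load taken by the seat, and the plate lies between the strips in the scene view. Releasing.

Emit:
send_rows:
  commands: "0 0 0 0 0 0;0 0 0 0 0 0;0 0 0 0 0 0;0 0 0 0 0 0;0 0 0 0 0 0"
  gripper: 0.4

```text
time_s: 9.9
position: [0.5599, -0.0218, 0.0544]
orientation: [[-0.001, -0.995, -0.096], [-0.001, -0.096, 0.995], [-1.0, 0.001, -0.001]]
ft_force: [-0.1, -1.2, 0.2]
gripper_width: 0.602
```

Emit:
send_rows:
  commands: "-0.05 0 0 0 0 0;-0.12 0 0 0 0 0;-0.22 0 0 0 0 0;-0.3 0 0 0 0 0;-0.3 0 0 0 0 0;-0.3 0 0 0 0 0;-0.3 0 0 0 0 0"

```text
time_s: 10.6
position: [0.559, -0.0217, 0.2034]
orientation: [[-0.003, -0.995, -0.096], [-0.001, -0.096, 0.995], [-1.0, 0.003, -0.001]]
ft_force: [0.1, 0.5, 0.2]
gripper_width: 0.601
```

```bash
python3 go.py .5452 -.3435 .2 1.674
python3 - <<'E'
from h import *
from fit import T
for n in ["wrist","scene","top"]:
    d=eyes.snapshot(n); im=d["image"]
    if n=="scene": im=im[150:260,150:310]
    if n=="top": im=im[120:240,210:340]
    if n=="wrist":
        X=[.5603,-.0214,.0958]; Z=.05
        print("flange",np.round(proj(d,T(X,[(.06,.05,Z),(.06,-.05,Z),(-.06,-.05,Z),(-.06,.05,Z)])),1).tolist())
        X=[.5593,-.0211,.0958]; Z=.045
        print("rail",np.round(proj(d,T(X,[(.085,.106,Z),(.085,-.106,Z),(-.085,-.106,Z),(-.085,.106,Z)])),1).tolist())
    k=1 if n=="wrist" else 5
    cv2.imwrite(f"pics/{n[0]}5.png",cv2.resize(im[:,:,::-1],None,fx=k,fy=k,interpolation=cv2.INTER_CUBIC))
E
```

```text
t 10.6 pos [ 0.559  -0.0217  0.2034] ft [0.1 0.5 0.2] w 0.601 j [ 0.09  0.54 -0.16  1.8   0.11  0.82  1.55]
cmd [0.0074, 0.089, -0.6379, -0.005, -0.0005, -0.0018] dist 0.3221
flange [[310.5, 236.1], [205.1, 236.1], [198.1, 106.2], [317.4, 106.1]]
rail [[365.8, 255.9], [150.6, 256.0], [130.2, 73.6], [386.3, 73.3]]
```

View pics/s5.png

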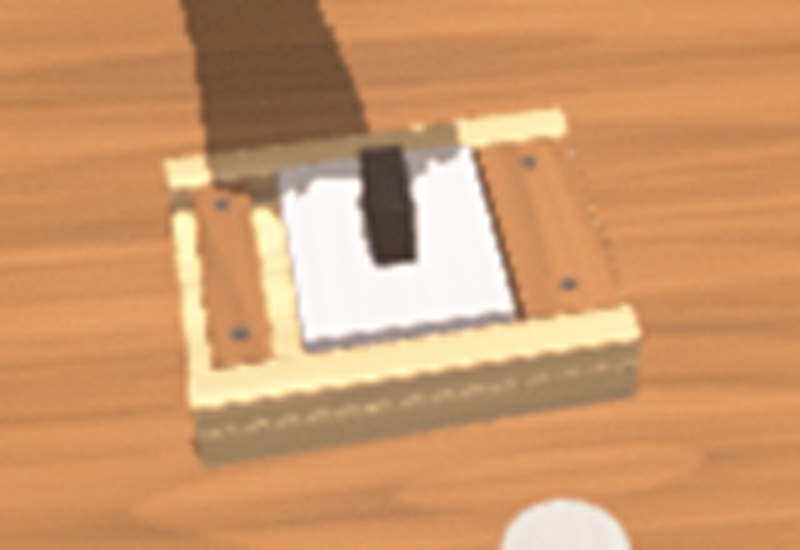

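View pics/w5.png

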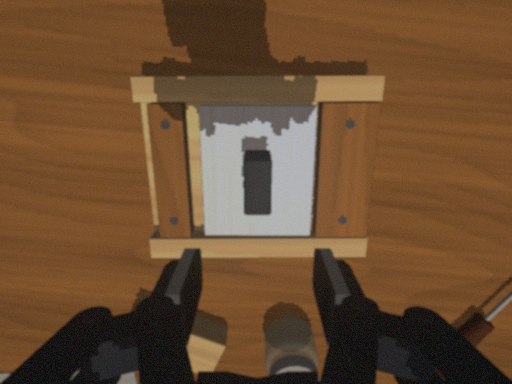

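View pics/t5.png

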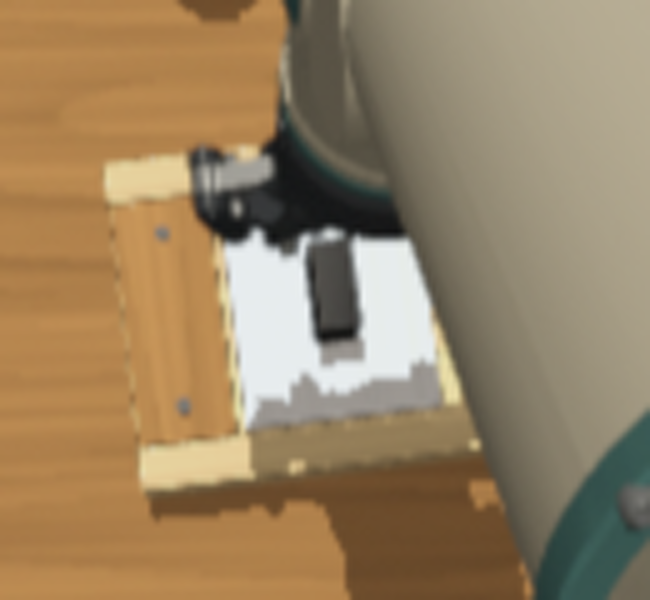

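The plate is seated: flange edges in the wrist view at 200–317 match the prediction. Next the spacer.

Emit:
send_rows:
  commands: "0.007 0.02 -0.1 -0.005 0 -0.002;0.007 0.04 -0.2 -0.005 0 -0.002;0.007 0.05 -0.3 -0.005 0 -0.002;0.007 0.07 -0.4 -0.005 0 -0.002;0.007 0.08 -0.5 -0.005 0 -0.002;0.007 0.085 -0.58 -0.005 0 -0.002;0.007 0.089 -0.62 -0.005 0 -0.002;0.007 0.089 -0.638 -0.005 0 -0.002;0.007 0.089 -0.638 -0.005 0 -0.002;0.007 0.089 -0.638 -0.005 0 -0.002"

```text
time_s: 11.75
position: [0.5466, -0.3411, 0.2006]
orientation: [[0.002, -0.994, -0.105], [0.002, -0.105, 0.994], [-1.0, -0.002, 0.001]]
ft_force: [0.3, 0.0, -0.7]
gripper_width: 0.597
```

Emit:
send_rows:
  commands: "0 0 0 0 0 0;0 0 0 0 0 0;0 0 0 0 0 0;0 0 0 0 0 0"

```text
time_s: 12.15
position: [0.5464, -0.3429, 0.2014]
orientation: [[0.003, -0.995, -0.104], [-0.001, -0.104, 0.995], [-1.0, -0.003, -0.001]]
ft_force: [0.1, 0.6, -0.5]
gripper_width: 0.603
```

```bash
python3 go.py .5452 -.3435 .12 1.674
python3 - <<'E'
from h import *
from fit import T
d=eyes.snapshot("wrist"); im=d["image"]
X=[.5452,-.3435,.103]; Z=.082
print(np.round(proj(d,T(X,[(.025,.006,Z),(.025,-.006,Z),(-.025,-.006,Z),(-.025,.006,Z)])),1).tolist())
cv2.imwrite("pics/w6.png",cv2.resize(im[50:300,120:400,::-1],None,fx=2.5,fy=2.5,interpolation=cv2.INTER_CUBIC))
E
```

```text
t 12.15 pos [ 0.5464 -0.3429  0.2014] ft [ 0.1  0.6 -0.5] w 0.603 j [ 0.61  0.65 -0.16  1.56  0.12  0.93  2.09]
cmd [0.1628, 0.003, -0.0007, 0.0005, -0.0006, 0.0019] dist 0.0814
[[264.3, 211.9], [249.7, 211.9], [249.3, 152.0], [264.8, 152.0]]
```

View pics/w6.png

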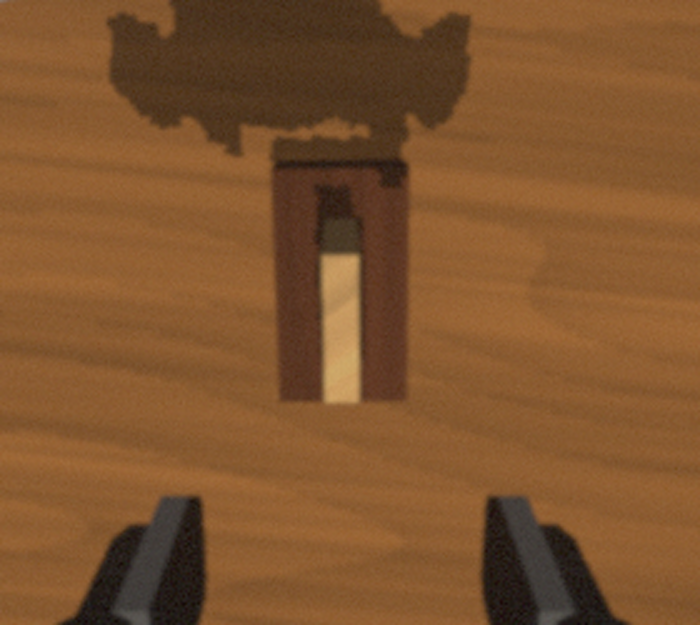

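Spacer top seen at (248–264, 151–211), within 1 px of prediction. Descending.

Emit:
send_rows:
  commands: "0.06 0.003 -0.001 0 0 0.001;0.14 0.003 -0.001 0 0 0.001;0.22 0.003 -0.001 0 0 0.001;0.28 0.003 -0.001 0 0 0.001;0.298 0.003 -0.001 0 0 0.001;0.298 0.003 -0.001 0 0 0.001;0.298 0.003 -0.001 0 0 0.001;0.298 0.003 -0.001 0 0 0.001"

```text
time_s: 13.0
position: [0.5466, -0.345, 0.0543]
orientation: [[0.004, -0.995, -0.103], [-0.003, -0.103, 0.995], [-1.0, -0.004, -0.003]]
ft_force: [0.1, -0.2, -0.1]
gripper_width: 0.599
```

```bash
python3 go.py .5452 -.3435 .053 1.674
```

```text
t 13.0 pos [ 0.5466 -0.345   0.0543] ft [ 0.1 -0.2 -0.1] w 0.599 j [ 0.6   0.84 -0.13  1.66  0.16  0.65  2.05]
cmd [0.0026, 0.0025, 0.0033, -0.0001, -0.002, 0.0027] dist 0.0024
```

Emit:
send_rows:
  commands: "0.001 0.0025 0.003 0 -0.002 0.0027;0.001 0.0025 0.003 0 -0.002 0.0027;0.001 0.0025 0.003 0 -0.002 0.0027"

```text
time_s: 13.3
position: [0.5441, -0.343, 0.0523]
orientation: [[-0.002, -0.995, -0.103], [0.001, -0.103, 0.995], [-1.0, 0.002, 0.002]]
ft_force: [0.3, -0.7, 0.1]
gripper_width: 0.601
```

Emit:
send_rows:
  commands: "0 0 0 0 0 0;0 0 0 0 0 0;0 0 0 0 0 0;0 0 0 0 0 0;0 0 0 0 0 0;0 0 0 0 0 0;0 0 0 0 0 0"
  gripper: 1
  newtons: 30

```text
time_s: 14.0
position: [0.5438, -0.343, 0.0517]
orientation: [[-0.003, -0.995, -0.103], [0.002, -0.103, 0.995], [-1.0, 0.003, 0.002]]
ft_force: [-1.0, -1.7, -0.5]
gripper_width: 0.128
```

Emit:
send_rows:
  commands: "-0.02 0 0 0 0 0;-0.05 0 0 0 0 0;-0.1 0 0 0 0 0;-0.16 0 0 0 0 0;-0.2 0 0 0 0 0;-0.2 0 0 0 0 0;-0.2 0 0 0 0 0;-0.2 0 0 0 0 0"

```text
time_s: 14.8
position: [0.5434, -0.3424, 0.151]
orientation: [[-0.005, -0.995, -0.103], [0.003, -0.103, 0.995], [-1.0, 0.004, 0.003]]
ft_force: [0.2, 0.4, -1.3]
gripper_width: 0.134
```

```bash
python3 go.py .5503 -.079 .153 1.6666
python3 - <<'E'
from h import *
d=eyes.snapshot("wrist"); cv2.imwrite("pics/w7.png",d["image"][:,:,::-1])
d=eyes.snapshot("scene"); cv2.imwrite("pics/s7.png",cv2.resize(d["image"][120:250,40:200,::-1],None,fx=5,fy=5,interpolation=cv2.INTER_CUBIC)[:600])
E
```

```text
t 14.8 pos [ 0.5434 -0.3424  0.151 ] ft [ 0.2  0.4 -1.3] w 0.134 j [ 0.61  0.71 -0.16  1.61  0.14  0.84  2.08]
cmd [-0.0025, -0.0681, 0.5225, 0.0051, 0.0023, -0.0029] dist 0.2635
```

View pics/w7.png

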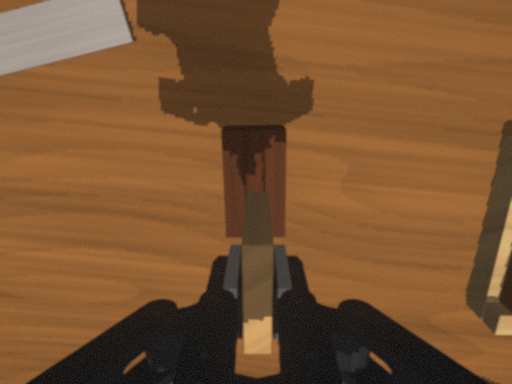

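View pics/s7.png

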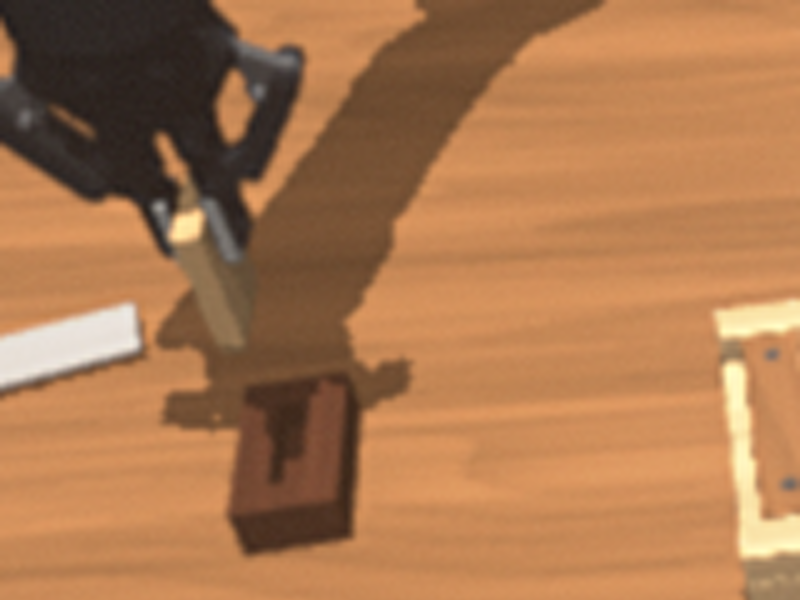

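```bash
python3 go.py .565 -.0785 .155 1.6666
```

```text
t 14.9 pos [ 0.5434 -0.3425  0.1506] ft [-0.1 -0.4 -1.3] w 0.135 j [ 0.61  0.71 -0.15  1.61  0.14  0.84  2.08]
cmd [-0.0074, -0.0974, 0.5208, 0.0049, 0.0024, -0.0032] dist 0.2649
```

Emit:
send_rows:
  commands: "-0.0074 -0.01 0.04 0.005 0.0024 -0.0032;-0.0074 -0.02 0.11 0.005 0.0024 -0.0032;-0.0074 -0.04 0.19 0.005 0.0024 -0.0032;-0.0074 -0.06 0.28 0.005 0.0024 -0.0032;-0.0074 -0.07 0.37 0.005 0.0024 -0.0032;-0.0074 -0.085 0.45 0.005 0.0024 -0.0032;-0.0074 -0.095 0.5 0.005 0.0024 -0.0032;-0.0074 -0.0974 0.5208 0.005 0.0024 -0.0032;-0.0074 -0.0974 0.5208 0.005 0.0024 -0.0032;-0.0074 -0.0974 0.5208 0.005 0.0024 -0.0032"

```text
time_s: 15.9
position: [0.5654, -0.0811, 0.1555]
orientation: [[0.001, -0.996, -0.094], [-0.003, -0.094, 0.996], [-1.0, -0.001, -0.003]]
ft_force: [-0.4, -0.7, -0.9]
gripper_width: 0.133
```

Emit:
send_rows:
  commands: "0 0 0 0 0 0;0 0 0 0 0 0;0 0 0 0 0 0;0 0 0 0 0 0;0 0 0 0 0 0"

```text
time_s: 16.4
position: [0.5658, -0.0792, 0.1559]
orientation: [[0.002, -0.995, -0.095], [-0.001, -0.095, 0.995], [-1.0, -0.002, -0.001]]
ft_force: [-0.5, -0.8, 0.0]
gripper_width: 0.135
```

```bash
python3 go.py .565 -.0785 .1 1.6666
python3 - <<'E'
from h import *
from fit import T
d=eyes.snapshot("wrist"); im=d["image"]; s=arm.state()
X=[.5600,-.0213,.0958]
print("strip",np.round(proj(d,T(X,[(-.063,-.065,.045),(.063,-.065,.045),(-.063,-.095,.045)])),1).tolist())
print("flange",np.round(proj(d,T(X,[(-.06,-.05,.05),(.06,-.05,.05),(-.06,.05,.05)])),1).tolist())
print("wide",np.round(proj(d,T(X,[(-.063,.055,.045),(.063,.055,.045)])),1).tolist())
p=s["position"];Y=[p[0]+.001,p[1],np.arctan2(s["orientation"][1][2],s["orientation"][0][2])-np.pi/2]
z=p[2]-.052+.012
print("spacer",np.round(proj(d,T(Y,[(-.023,-.0045,z),(-.023,.0045,z),(-.025,-.006,z+.07),(-.025,.006,z+.07)])),1).tolist())
cv2.imwrite("pics/w8.png",cv2.resize(im[40:310,130:420,::-1],None,fx=2.2,fy=2.2,interpolation=cv2.INTER_CUBIC))
E
```

```text
t 16.4 pos [ 0.5658 -0.0792  0.1559] ft [-0.5 -0.8  0. ] w 0.135 j [ 0.17  0.61 -0.13  1.82  0.11  0.72  1.65]
cmd [0.1118, 0.0016, 0.0018, -0.0003, -0.001, 0.0013] dist 0.0559
strip [[248.1, 104.0], [249.6, 259.4], [206.2, 104.0]]
flange [[269.2, 108.9], [267.7, 259.3], [411.3, 108.7]]
wide [[415.9, 103.8], [393.5, 259.4]]
spacer [[249.6, 189.9], [265.7, 189.9], [241.2, 245.4], [274.0, 245.4]]
```

View pics/w8.png

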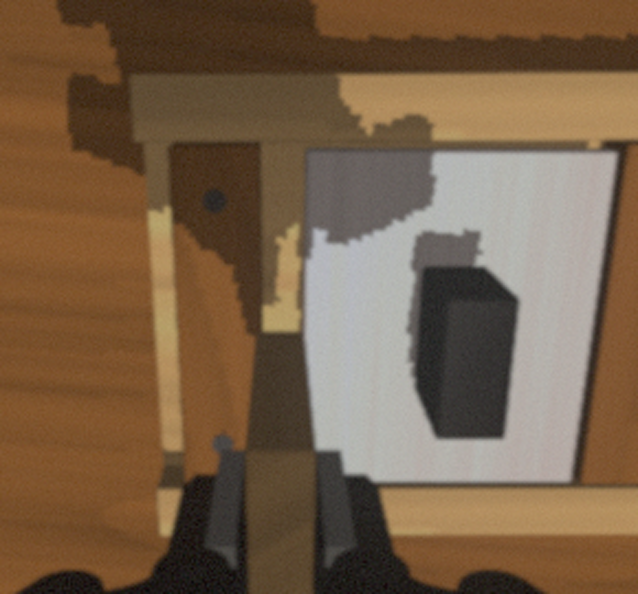

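Strip edge, flange edges and spacer foot (centre column 257.7) agree with the prediction within 0.5 px. Lowering to just above the gap.

Emit:
send_rows:
  commands: "0.03 0.001 0.0018 0 -0.001 0.0013;0.07 0.001 0.0018 0 -0.001 0.0013;0.1 0.001 0.0018 0 -0.001 0.0013;0.12 0.001 0.0018 0 -0.001 0.0013;0.122 0.001 0.0018 0 -0.001 0.0013;0.122 0.001 0.0018 0 -0.001 0.0013;0.122 0.001 0.0018 0 -0.001 0.0013;0.122 0.001 0.0018 0 -0.001 0.0013"

```text
time_s: 17.25
position: [0.5659, -0.0783, 0.0956]
orientation: [[0.001, -0.995, -0.096], [-0.0, -0.096, 0.995], [-1.0, -0.001, -0.0]]
ft_force: [-0.6, -0.5, -0.7]
gripper_width: 0.133
```

```bash
python3 go.py .565 -.0785 .065 1.6666
python3 - <<'E'
from h import *
from fit import T
d=eyes.snapshot("wrist"); im=d["image"]; s=arm.state()
X=[.5600,-.0213,.0958]
print("strip",np.round(proj(d,T(X,[(-.063,-.065,.045),(.063,-.065,.045),(-.02,-.065,.045)])),1).tolist())
print("flange",np.round(proj(d,T(X,[(-.06,-.05,.05),(.06,-.05,.05),(-.02,-.05,.05)])),1).tolist())
p=s["position"];Y=[p[0]+.001,p[1],np.arctan2(s["orientation"][1][2],s["orientation"][0][2])-np.pi/2]
z=p[2]-.052+.012
print("spacer",np.round(proj(d,T(Y,[(-.023,-.0045,z),(-.023,.0045,z),(-.025,-.006,z+.006),(-.025,.006,z+.006)])),1).tolist())
cv2.imwrite("pics/w9.png",cv2.resize(im[60:260,180:340,::-1],None,fx=3,fy=3,interpolation=cv2.INTER_CUBIC))
E
```

```text
t 17.25 pos [ 0.5659 -0.0783  0.0956] ft [-0.6 -0.5 -0.7] w 0.133 j [ 0.16  0.7  -0.11  1.86  0.13  0.59  1.63]
cmd [0.0612, 0.0019, -0.0003, -0.0001, -0.0002, 0.0009] dist 0.0306
strip [[243.4, 112.4], [246.0, 305.0], [244.4, 186.8]]
flange [[270.9, 119.0], [268.7, 306.0], [270.1, 189.5]]
spacer [[249.3, 189.7], [265.4, 189.6], [246.3, 189.6], [268.4, 189.6]]
```

View pics/w9.png

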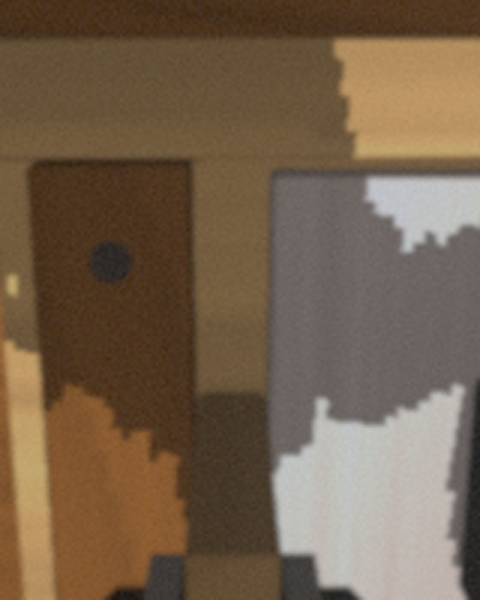

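The spacer is centred between strip edge (244) and flange edge (269). Descending.

Emit:
send_rows:
  commands: "0.007 0 0 0 0 0;0.014 0 0 0 0 0;0.02 0 0 0 0 0;0.026 0 0 0 0 0;0.03 0 0 0 0 0;0.03 0 0 0 0 0"

```text
time_s: 17.9
position: [0.565, -0.0782, 0.0794]
orientation: [[-0.001, -0.995, -0.096], [0.0, -0.096, 0.995], [-1.0, 0.001, 0.0]]
ft_force: [-1.5, -0.2, -0.4]
gripper_width: 0.133
```

No resistance, and the foot is already inside at 0.0394, below the strip tops. Continuing.

Emit:
send_rows:
  commands: "0.006 0 0 0 0 0;0.012 0 0 0 0 0;0.018 0 0 0 0 0;0.022 0 0 0 0 0;0.024 0 0 0 0 0;0.024 0 0 0 0 0"

```text
time_s: 18.5
position: [0.5652, -0.0782, 0.0677]
orientation: [[-0.0, -0.995, -0.096], [0.0, -0.096, 0.995], [-1.0, 0.0, 0.0]]
ft_force: [0.8, -0.1, -0.3]
gripper_width: 0.135
```

Emit:
send_rows:
  commands: "0.002 0 0 0 0 0;0.004 0 0 0 0 0;0.006 0 0 0 0 0;0.007 0 0 0 0 0;0.007 0 0 0 0 0"

```text
time_s: 19.0
position: [0.5654, -0.0782, 0.0647]
orientation: [[0.0, -0.995, -0.096], [-0.0, -0.096, 0.995], [-1.0, -0.0, -0.0]]
ft_force: [0.6, 0.6, 3.5]
gripper_width: 0.131
```

Floor reached (3.5 N at TCP 0.0647, where 0.065 was expected). Releasing with a small opening so the fingers clear the grip bar.

Emit:
send_rows:
  commands: "0 0 0 0 0 0;0 0 0 0 0 0;0 0 0 0 0 0;0 0 0 0 0 0;0 0 0 0 0 0"
  gripper: 0.68

```text
time_s: 19.5
position: [0.5652, -0.0782, 0.0643]
orientation: [[-0.0, -0.995, -0.096], [0.0, -0.096, 0.995], [-1.0, 0.0, 0.0]]
ft_force: [1.0, -0.3, 0.3]
gripper_width: 0.319
```

Emit:
send_rows:
  commands: "-0.03 0 0 0 0 0;-0.07 0 0 0 0 0;-0.13 0 0 0 0 0;-0.18 0 0 0 0 0;-0.2 0 0 0 0 0;-0.2 0 0 0 0 0;-0.2 0 0 0 0 0"

```text
time_s: 20.2
position: [0.5646, -0.0782, 0.1635]
orientation: [[-0.001, -0.995, -0.096], [0.0, -0.096, 0.995], [-1.0, 0.001, 0.0]]
ft_force: [-0.3, 0.6, -0.3]
gripper_width: 0.318
```

```bash
python3 go.py .560 -.0213 .165 1.6666
python3 - <<'E'
from h import *
from fit import T
d=eyes.snapshot("scene"); im=d["image"]
cv2.imwrite("pics/s10.png",cv2.resize(im[150:260,150:310,::-1],None,fx=5,fy=5,interpolation=cv2.INTER_CUBIC))
X=[.5655+.001,-.0785,.0958];z=.095
print((np.round(proj(d,T(X,[(.025,.006,z),(.025,-.006,z),(-.025,-.006,z),(-.025,.006,z)])),1)*5-[750,750]).tolist())
d=eyes.snapshot("wrist"); cv2.imwrite("pics/w10.png",d["image"][:,:,::-1])
E
```

```text
t 20.2 pos [ 0.5646 -0.0782  0.1635] ft [-0.3  0.6 -0.3] w 0.318 j [ 0.18  0.6  -0.13  1.81  0.11  0.74  1.65]
cmd [-0.003, -0.0016, 0.1141, -0.0001, 0.0002, -0.001] dist 0.0571
[[282.5, 220.5], [256.5, 224.0], [246.0, 153.0], [271.0, 149.5]]
```

View pics/s10.png

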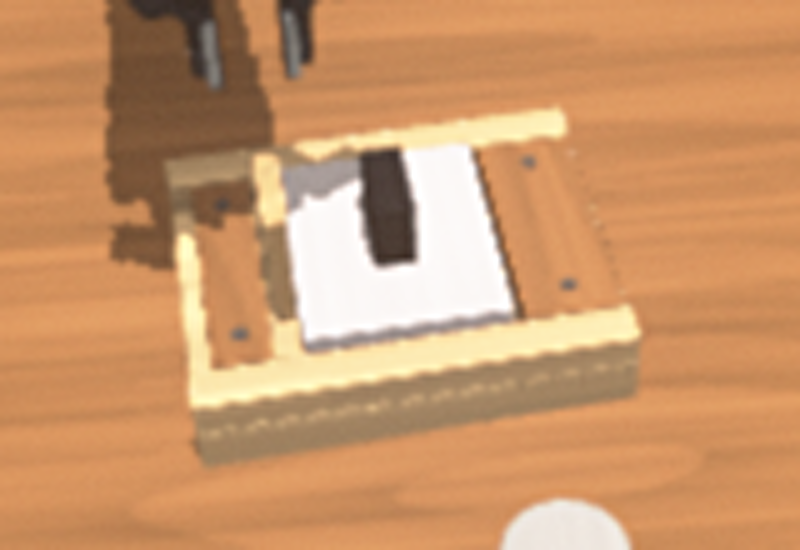

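View pics/w10.png

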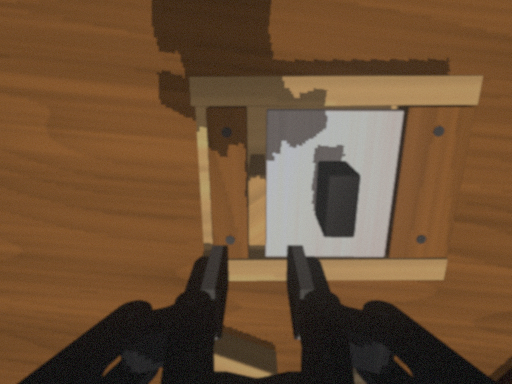

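The scene view shows the spacer upright: its top at crop (258–283, 152–222) matches the prediction for fully down. Now I'll shut the fingers, go above the grip bar and press.

Emit:
send_rows:
  commands: "-0.003 -0.0016 0.04 0 0 0;-0.003 -0.0016 0.09 0 0 0;-0.003 -0.0016 0.114 0 0 0;-0.003 -0.0016 0.114 0 0 0;-0.003 -0.0016 0.114 0 0 0;-0.003 -0.0016 0.114 0 0 0;-0.003 -0.0016 0.114 0 0 0;-0.003 -0.0016 0.114 0 0 0"
  gripper: 1
  newtons: 40

```text
time_s: 21.1
position: [0.5607, -0.0223, 0.1658]
orientation: [[-0.0, -0.996, -0.094], [-0.0, -0.094, 0.996], [-1.0, 0.0, -0.0]]
ft_force: [0.1, 0.6, -0.1]
gripper_width: -0.0
```

```bash
python3 go.py .560 -.0213 .095 1.6666
```

```text
t 21.1 pos [ 0.5607 -0.0223  0.1658] ft [ 0.1  0.6 -0.1] w -0.0 j [ 0.07  0.59 -0.13  1.83  0.11  0.73  1.55]
cmd [0.1417, 0.0012, 0.0022, -0.001, -0.0002, -0.0] dist 0.0708
```

Emit:
send_rows:
  commands: "0.03 0.001 0.001 0 0 0;0.08 0.001 0.001 0 0 0;0.12 0.001 0.001 0 0 0;0.138 0.001 0.001 0 0 0;0.138 0.001 0.001 0 0 0;0.138 0.001 0.001 0 0 0;0.138 0.001 0.001 0 0 0"

```text
time_s: 21.8
position: [0.5609, -0.021, 0.0979]
orientation: [[0.002, -0.995, -0.095], [0.0, -0.095, 0.995], [-1.0, -0.002, -0.0]]
ft_force: [-0.1, 0.5, 0.6]
gripper_width: 0.005
```

```bash
python3 go.py .560 -.0213 .085 1.6666
```

```text
t 21.8 pos [ 0.5609 -0.021   0.0979] ft [-0.1  0.5  0.6] w 0.005 j [ 0.06  0.69 -0.11  1.88  0.13  0.58  1.53]
cmd [0.0258, 0.002, -0.0004, -0.0002, -0.0001, 0.0013] dist 0.0129
```

Emit:
send_rows:
  commands: "0.005 0.001 0 0 0 0;0.01 0.001 0 0 0 0;0.015 0.001 0 0 0 0;0.018 0.001 0 0 0 0;0.02 0.001 0 0 0 0;0.02 0.001 0 0 0 0"

```text
time_s: 22.4
position: [0.5598, -0.021, 0.0874]
orientation: [[0.0, -0.995, -0.096], [-0.0, -0.096, 0.995], [-1.0, -0.0, -0.0]]
ft_force: [-1.4, -0.2, 7.3]
gripper_width: -0.001
```

Emit:
send_rows:
  commands: "0.002 0 0 0 0 0;0.004 0 0 0 0 0;0.006 0 0 0 0 0;0.007 0 0 0 0 0;0.007 0 0 0 0 0;0.007 0 0 0 0 0"

```text
time_s: 23.0
position: [0.5598, -0.021, 0.085]
orientation: [[0.001, -0.995, -0.095], [-0.0, -0.095, 0.995], [-1.0, -0.001, -0.0]]
ft_force: [-4.0, -0.4, 15.6]
gripper_width: -0.004
```

Emit:
send_rows:
  commands: "0.001 0 0 0 0 0;0.001 0 0 0 0 0;0.001 0 0 0 0 0;0.001 0 0 0 0 0;0.001 0 0 0 0 0"

```text
time_s: 23.5
position: [0.5598, -0.021, 0.085]
orientation: [[0.001, -0.995, -0.095], [-0.0, -0.095, 0.995], [-1.0, -0.001, -0.0]]
ft_force: [-4.4, 0.2, 19.9]
gripper_width: -0.002
```

Run:
```python
from h import *
from fit import T
d=eyes.snapshot("scene"); im=d["image"]
cv2.imwrite("pics/s11.png",cv2.resize(im[150:260,150:310,::-1],None,fx=5,fy=5,interpolation=cv2.INTER_CUBIC))
d=eyes.snapshot("wrist"); cv2.imwrite("pics/w11.png",d["image"][:,:,::-1])
X=[.560,-.0213,.0958]
for z in (.045,.05): print(z,np.round(proj(d,T(X,[(-.06,.05,z),(-.06,-.05,z),(.06,.05,z)])),1).tolist())
s=arm.state(); print(s["time_s"],np.round(s["position"],4),np.round(s["ft_force"],1))
```

```text
0.045 [[352.3, 121.3], [161.5, 121.4], [335.7, 312.3]]
0.05 [[354.9, 122.5], [159.0, 122.7], [337.4, 317.5]]
23.6 [ 0.5598 -0.0211  0.085 ] [-4.7  0.6 19.2]
```

View pics/s11.png

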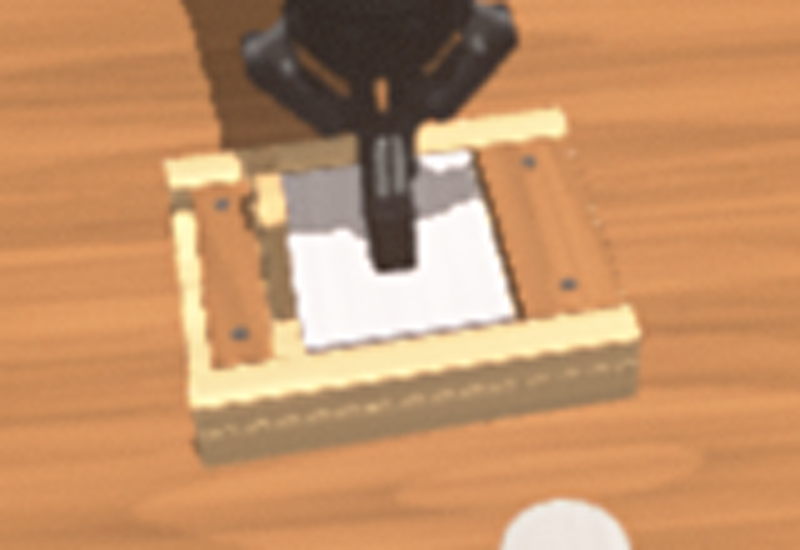

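View pics/w11.png

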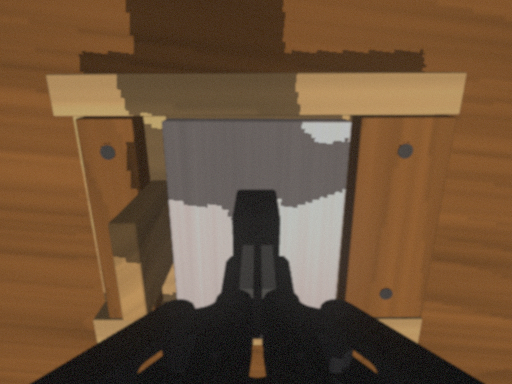

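The plate is flush and held at 19–20 N with TCP z at the expected 0.085. The spacer stands free in the gap, at wrist view (110–170, 180–320). Handing in.

```bash
python3 -c "
from plant import order
print(order.sign_off())"
```

```text
the job is handed in; nothing more can be done
None
```

I handed the job in at about 23.6 s of the 72 s limit. The plate is held pressed down flush with the strips, and the spacer stands on its own in the wide-enough gap. The hand-in gave no verdict.

- **Plate:** I picked the smaller white plate, not the larger white or the orange one. It was lowered until the seat took its load at the expected height.
- **Spacer:** It went down centred into the gap on the narrow strip's side and met the panel's floor at the expected height. I let it go there, and it never came near the wide strip.
- **Last checks:**
  - Shut fingers were pressing on the grip bar with about 19 N, at tool height 0.085 m, the height expected for flush; it did not move when I pushed harder.
  - The scene and wrist pictures showed the spacer upright and the fingers clear of it.
  - There was a small sideways force of about 4–5 N, with no visible shift of the plate.
- **Jar, screwdriver and offcut:** The arm's path stayed clear of all three, but I did not measure their positions again at the end.
- **Measurements:** No check failed. Positions from different cameras differed by at most about 2 mm, which I split when aligning the plate.

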